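Set the stock tags on the ECG supply board

ROBOT

A 6-joint arm with a two-finger parallel gripper is mounted at the origin on the work surface. World frame = base frame: x ahead of the robot, y to its left, z up, the work surface at z = 0. Lengths are in mm, angles in rad, forces in N, time in s.
With the tool pointing down it reaches from about 350 to 775 mm from the base axis. Payload 5.5 kg.
Tool frame: the origin (TCP) lies on the mounting face of the last link; the fingertips stand 173 mm ahead of it and the grasp point (between the pads) lies env.grasp_offset ahead of it (env.grasp_offset is the distance from the TCP to the grasp point, in mm); z points along the fingers, y is the line along which they close (so a half turn about z gives the same grasp; the last joint's range is limited). The gripper opens to 85 mm and grips with 20 to 120 N. Pads are 22 mm wide; open, the fingers measure 114 mm over their backs; the gripper's body (76 mm by 85 mm) begins 54 mm behind the grasp point. The pads swing forward as they close: fully open they stand 13 mm farther back than shut.
Start: joints at [0.98, 0.313, 0.046, 1.304, 0, 1.431], TCP at [250.54, 517.574, 404.723] pointing down, gripper open.
Joint ranges: [-2.76, 2.76], [-0.86, 1.69], [-1.03, 1.26], [-2.2, 2.34], [-1.47, 1.5], [-3.14, 3.14]. Speed limits (rad/s): [2.57, 2.57, 3.14, 3.14, 3.14, 3.14].

INTERFACE

Orientations are given as a unit quaternion [w, x, y, z].
In Python, from bench import get_state, optics, env gives the robot as it stands. The module is installed in compiled form; this text tells all that it offers.
- The arm moves only by the shell command python3 -m creep 'ROWS' [OPENING] [FORCE]. ROWS is JSON, a list that holds one entry, the list of rows, each a list of 6 numbers: the shift along the world's x, y, z in mm, then the turn, a rotation vector about the world's x, y, z in degrees. A call has 1 to 20 rows; each row is the pose to reach, as a shift and turn from the pose commanded when the call began; what a row does not reach only later rows make up. A row lasts 1/10 s, in which the tool goes at most 50 mm and 8.59 degrees, less where a joint would pass 70% of its speed; a pose out of reach is approached as far as the arm can. A call with a gripper value outside its range is refused whole. OPENING is the closure, from -1 (fully open) to 1 (shut), set as the call begins (- or left out, the last holds). The fingers move at their own pace and stop on an object; FORCE is the grip in N (left out, the last holds). Time passes only in rows, so rows that repeat a pose let the fingers close. It gives the time, the measured TCP pose, the force, the opening and the grip force at its end, in the units of the state.
- get_state(): the state, without advancing time (a new reading comes with each control period).
- optics.get_image(name): name is "side" or "top" or "wrist"; returns the picture (420x560x3 uint8, blue, green, red); there is no depth.
- optics.camera_info(name): a dict with "fx", "fy", "cx", "cy" (pixels), "pose" (4x4, takes a point from camera to world coordinates). Camera axes: x right, y down, z forward; pixel columns grow to the right and rows downward; lengths in mm; the calibration is good to about 2 mm. The wrist camera is an equidistant fisheye: a pixel r from the principal point sees the ray r / f radians off the axis. A picture is of the moment at which its call begins: read the wrist's pose just before it. camera_info takes no time and is no camera call; for the wrist camera it gives the pose at the moment of the call.
- env.sign_off(): hands the job in; it is judged then, once.
The state is a dict: "clock": time; "joints": joint angles; "qd": joint speeds; "effort": joint torques, N m; "ee_pos": TCP position; "tcp_rot": TCP orientation; "contact_force": force on the tool from outside, world axes, zero at the start; "ft_torque": the same for the moment, N m; "width": finger opening in mm; "finger_force": force on a finger pad.
Only numpy, scipy, OpenCV 4.12 (cv2) and the standard library are available. Lean on these libraries where they do the work, as an engineer would, in place of code of your own. Each camera call takes 0.05 s, during which the arm holds its last target. There are 200 camera calls.

TASK

Each of the four bins on the supply board has its own hinged flip tag in front of it. With a fingertip, gently push over the tags that are wrong, so that the tag of every full bin leans towards its bin and shows the round disc, and the tag of the empty bin leans away from its bin and shows the straight bar. Do not shift or lift the bins or the things beside the board; nothing needs picking up.

Things in the scene. Friction and masses are not known exactly. Their poses are not given: they have to be found in the camera images.
- holder_a: low aluminium tag holder (foot 34 x 78 mm, two 24 mm high ears) fixed on the board; origin at the middle of its underside, on the board's top; x points level to the bin its tag belongs to, y along the hinge pin, z up. The pin lies 18 mm above the origin. Holders a to d stand in any order, 105 mm apart along the board.
- tag_a (a joint): lean of the white flip tag in holder_a (60 mm wide, 5 mm thick, free edge 54 mm from the pin), rad: 0 upright; + leans to its bin, stop +0.95, showing the raised round disc (in stock); - leans away, stop -0.95, showing the raised straight bar (reorder). 40 g, glossy, swings freely, falls by itself once past upright (do not press it on against its stop); at a stop its edge is 49 mm above holder origin, 44 mm aside of pin.
- bay_a (a point): middle of the bin place behind holder_a, on the board's top, 135 mm from the hinge along the holder's x; the bin that stands within about 10 mm of this point belongs to tag_a
- holder_b: low aluminium tag holder (foot 34 x 78 mm, two 24 mm high ears) fixed on the board; origin at the middle of its underside, on the board's top; x points level to the bin its tag belongs to, y along the hinge pin, z up. The pin lies 18 mm above the origin. Holders a to d stand in any order, 105 mm apart along the board.
- tag_b (a joint): lean of the white flip tag in holder_b (60 mm wide, 5 mm thick, free edge 54 mm from the pin), rad: 0 upright; + leans to its bin, stop +0.95, showing the raised round disc (in stock); - leans away, stop -0.95, showing the raised straight bar (reorder). 40 g, glossy, swings freely, falls by itself once past upright (do not press it on against its stop); at a stop its edge is 49 mm above holder origin, 44 mm aside of pin.
- bay_b (a point): middle of the bin place behind holder_b, on the board's top, 135 mm from the hinge along the holder's x; the bin that stands within about 10 mm of this point belongs to tag_b
- holder_c: low aluminium tag holder (foot 34 x 78 mm, two 24 mm high ears) fixed on the board; origin at the middle of its underside, on the board's top; x points level to the bin its tag belongs to, y along the hinge pin, z up. The pin lies 18 mm above the origin. Holders a to d stand in any order, 105 mm apart along the board.
- tag_c (a joint): lean of the white flip tag in holder_c (60 mm wide, 5 mm thick, free edge 54 mm from the pin), rad: 0 upright; + leans to its bin, stop +0.95, showing the raised round disc (in stock); - leans away, stop -0.95, showing the raised straight bar (reorder). 40 g, glossy, swings freely, falls by itself once past upright (do not press it on against its stop); at a stop its edge is 49 mm above holder origin, 44 mm aside of pin.
- bay_c (a point): middle of the bin place behind holder_c, on the board's top, 135 mm from the hinge along the holder's x; the bin that stands within about 10 mm of this point belongs to tag_c
- holder_d: low aluminium tag holder (foot 34 x 78 mm, two 24 mm high ears) fixed on the board; origin at the middle of its underside, on the board's top; x points level to the bin its tag belongs to, y along the hinge pin, z up. The pin lies 18 mm above the origin. Holders a to d stand in any order, 105 mm apart along the board.
- tag_d (a joint): lean of the white flip tag in holder_d (60 mm wide, 5 mm thick, free edge 54 mm from the pin), rad: 0 upright; + leans to its bin, stop +0.95, showing the raised round disc (in stock); - leans away, stop -0.95, showing the raised straight bar (reorder). 40 g, glossy, swings freely, falls by itself once past upright (do not press it on against its stop); at a stop its edge is 49 mm above holder origin, 44 mm aside of pin.
- bay_d (a point): middle of the bin place behind holder_d, on the board's top, 135 mm from the hinge along the holder's x; the bin that stands within about 10 mm of this point belongs to tag_d
- bin_full_1: loose grey open plastic bin, full, heaped up to 58 mm with blue electrode balls: 100 mm (x, away from its tag) x 66 mm x 50 mm high, origin at the middle of its underside; the bins stand in any order in the four places on the board. Not to be moved.
- bin_full_2: loose grey open plastic bin, full of white paper rolls up to 58 mm: 100 mm (x, away from its tag) x 66 mm x 50 mm high, origin at the middle of its underside; the bins stand in any order in the four places on the board. Not to be moved.
- bin_full_3: loose grey open plastic bin, full of brown card packs up to 58 mm: 100 mm (x, away from its tag) x 66 mm x 50 mm high, origin at the middle of its underside; the bins stand in any order in the four places on the board. Not to be moved.
- bin_empty: loose grey open plastic bin, empty, bare inside: 100 mm (x, away from its tag) x 66 mm x 50 mm high, origin at the middle of its underside; the bins stand in any order in the four places on the board. Not to be moved.
- board: fixed grey board lying on the steel worktop, 300 mm (x, towards the bins) x 440 mm (y) x 12 mm thick, origin at the middle of its underside; the row of four tags runs along y at x = -60 mm and the row of bins at x = +75 mm
- spray: loose white bottle, 48 mm across, 150 mm tall, standing on the worktop beside the board; origin at its underside. Bystander.
- gel_tub: loose white tub with a red lid, 90 mm across, 75 mm tall, standing on the worktop beside the board; origin at its underside. Bystander.
- electrode_1: loose suction electrode, metal cup 30 mm across with a blue rubber ball on top, 55 mm tall, standing on the worktop beside the board; origin at its underside. Bystander.
- electrode_2: loose suction electrode, metal cup 30 mm across with a blue rubber ball on top, 55 mm tall, standing on the worktop beside the board; origin at its underside. Bystander.

How it is judged:
By the outcome, as a careful person would: the job done as asked, in the order asked, and still so for the second after the job is handed in, with the robot touching nothing.
It also fails if it takes over 64 s, if anything falls off the work surface, if the arm or the gripper's body presses on something with over 40 N, if the wrist force passes 120 N, or if a joint passes its speed limit or range.

## Working session

There is one attempt and no reset: what is moved stays moved. The work goes in short steps, Python scripts to look and compute and a shell command to move; the robot and the scene stay as the last step left them, time stands still between calls to the robot, and variables do not carry over. Pictures are saved under pics/ and viewed, at most 10 in all, crops included, and the job is handed in when it is done.

```bash
mkdir -p pics
python3 - <<'E'
from bench import get_state, optics, env
import cv2,numpy as np
for n in("top","side"):
    cv2.imwrite(f"pics/{n}0.png",optics.get_image(n)); i=optics.camera_info(n); print(n,i["fx"],i["cx"],i["cy"],np.round(i["pose"],3).tolist())
print(get_state(),env.grasp_offset)
E
```

```text
top 442.09087054090304 280.829809632295 212.4232187595925 [[0.024, -0.996, 0.083, 493.43], [-0.999, -0.022, 0.025, 3.863], [-0.023, -0.083, -0.996, 992.016], [0.0, 0.0, 0.0, 1.0]]
side 408.18846462114163 281.01944482099077 215.31826736158297 [[0.713, -0.432, 0.552, 128.839], [-0.701, -0.413, 0.582, -446.394], [-0.024, -0.802, -0.597, 532.944], [0.0, 0.0, 0.0, 1.0]]
{'clock': 0.1, 'joints': array([ 9.80394091e-01,  3.13967474e-01,  4.51395320e-02,  1.30359773e+00,
       -1.92412224e-05,  1.43121371e+00]), 'qd': array([-4.20705664e-05, -4.52477313e-04,  3.97320627e-03, -9.46693974e-04,
        2.01024632e-03, -2.16940851e-04]), 'effort': array([ 1.90030012e-03, -4.81725419e+01,  2.99244171e+01,  1.27185593e-02,
       -8.46863418e-05, -1.17280248e-05]), 'ee_pos': array([250.44607675, 517.42376006, 403.89300703]), 'tcp_rot': array([-2.81804056e-04,  2.23505742e-01,  9.74702272e-01, -7.64440910e-04]), 'contact_force': array([-0.6338218 , -0.16939562, -0.04962626]), 'ft_torque': array([-0.01884312, -0.01850626,  0.03419496]), 'finger_force': 0.0, 'width': 85.03519334538042} 154.70000000000002
```

View pics/top0.png

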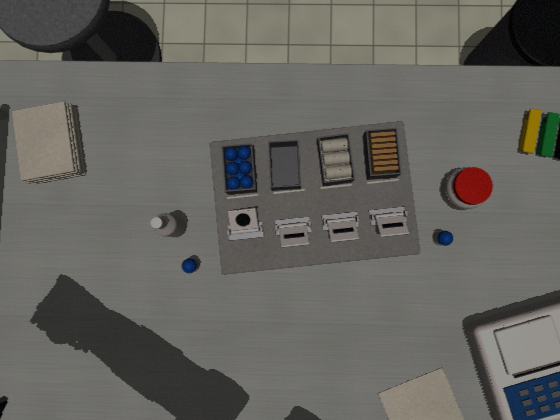

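View pics/side0.png

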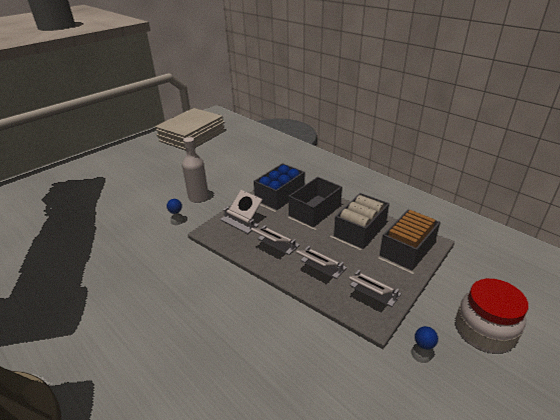

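The top view shows the bins left to right as blue balls (240,169), empty (285,165), rolls (336,160) and cards (383,153). Tag 1 (243,220) shows the disc, and tags 2–4 (293,236), (343,230), (392,223) show bars. Tags 3 and 4 (rolls, cards) are therefore wrong and must be pushed towards the bins.

```bash
cat > h.py <<'E'
from bench import get_state, optics, env
import cv2,numpy as np
def cast(n,u,v,z):
    i=optics.camera_info(n); P=np.array(i["pose"]); d=P[:3,:3]@[(u-i["cx"])/i["fx"],(v-i["cy"])/i["fy"],1]
    return P[:3,3]+d*(z-P[2,3])/d[2]
E
python3 - <<'E'
from h import *
c=[cast("top",*p,12)[:2] for p in((211,141),(403,122),(419,254),(222,273))]
print(np.round(c),[round(float(np.linalg.norm(c[i]-c[i-1]))) for i in range(4)])
m=np.mean(c,0); ex=c[0]+c[1]-c[2]-c[3]; ex/=np.linalg.norm(ex); ey=np.array([-ex[1],ex[0]])
print("ex",ex,np.degrees(np.arctan2(ex[1],ex[0])))
for y in(157.5,52.5,-52.5,-157.5): print("pin",np.round(m-60*ex+y*ey,1),"start(-75)",np.round(m-135*ex+y*ey,1))
# bar edges: free edge lower rows, z=61
for p in((245,234),(293,246),(343,240),(394,234)): print(np.round(cast("top",*p,61),1))
for p in((240,169),(285,165),(336,160),(383,153)): q=cast("top",*p,65)[:2]-m; print("bin",np.round([q@ex,q@ey]))
im=cv2.imread("pics/top0.png")[190:260,215:425]; cv2.imwrite("pics/z.png",cv2.resize(im,None,fx=3.8,fy=3.8,interpolation=2))
E
```

```text
[[ 734.  190.]
 [ 785. -242.]
 [ 490. -277.]
 [ 438.  155.]] [298, 435, 297, 435]
ex [0.99297395 0.11833316] 6.795914045386596
pin [533.5 105.9] start(-75) [459.  97.]
pin [545.9   1.6] start(-75) [471.4  -7.3]
pin [ 558.3 -102.6] start(-75) [ 483.9 -111.5]
pin [ 570.8 -206.9] start(-75) [ 496.3 -215.8]
[523.6 101.5  61. ]
[ 5.007e+02 -2.000e-01  6.100e+01]
[ 515.7 -104.7   61. ]
[ 530.7 -211.    61. ]
bin [ 68. 152.]
bin [67. 56.]
bin [ 67. -52.]
bin [  72. -153.]
```

View pics/z.png

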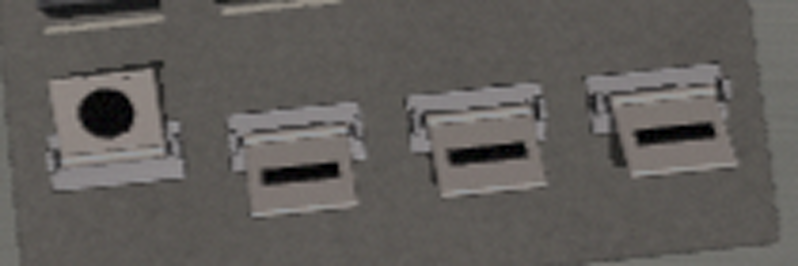

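Zoom confirms it: tag 1 shows the disc, tags 2–4 show bars. I'll shut the gripper, then go above the stand-off in front of tag 3.

```bash
python3 -m creep '[[[230,-318,0,0,0,33],[230,-318,0,0,0,33],[230,-318,0,0,0,33],[230,-318,0,0,0,33],[230,-318,0,0,0,33],[230,-318,0,0,0,33],[230,-318,0,0,0,33],[230,-318,0,0,0,33],[230,-318,0,0,0,33],[233,-630,0,0,0,33],[233,-630,0,0,0,33],[233,-630,0,0,0,33],[233,-630,0,0,0,33],[233,-630,0,0,0,33],[233,-630,0,0,0,33],[233,-630,0,0,0,33],[233,-630,0,0,0,33],[233,-630,0,0,0,33],[233,-630,0,0,0,33],[233,-630,0,0,0,33]]]' 1 20
```

```text
clock: 2.1
ee_pos: [483.6, -110.8, 404.8]
tcp_rot: [-0.0, -0.064, 0.998, 0.0]
contact_force: [0.9, -0.3, -0.2]
width: 0.0
finger_force: 0.0
```

Go down to TCP z ≈ 221 (tips about 48 mm), then check in the side view.

```bash
python3 -m creep '[[[0,-1,-40,0,0,0],[0,-1,-80,0,0,0],[0,-1,-120,0,0,0],[0,-1,-150,0,0,0],[0,-1,-170,0,0,0],[0,-1,-184,0,0,0],[0,-1,-184,0,0,0],[0,-1,-184,0,0,0]]]'; python3 -c "
from h import *
cv2.imwrite('pics/s1.png',optics.get_image('side'))"
```

```text
clock: 2.9
ee_pos: [483.7, -112.6, 221.0]
tcp_rot: [-0.0, -0.063, 0.998, 0.0]
contact_force: [1.5, 0.4, -0.4]
width: -0.0
finger_force: 0.0
```

View pics/s1.png

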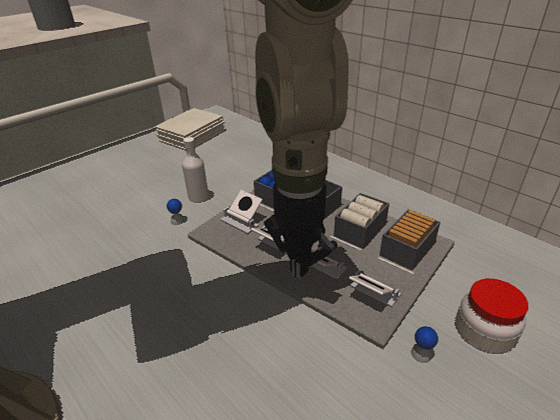

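The tip, at (299,276), is in front of tag 3 with nothing touching. Push slowly along the holder's x (0.993, 0.118), then back off.

```bash
python3 -m creep '[[[10,1,0,0,0,0],[15,2,0,0,0,0],[20,2,0,0,0,0],[24,3,0,0,0,0],[28,3,0,0,0,0],[32,4,0,0,0,0],[36,4,0,0,0,0],[40,5,0,0,0,0],[44,5,0,0,0,0],[48,6,0,0,0,0],[52,6,0,0,0,0],[55,7,0,0,0,0],[58,7,0,0,0,0],[61,7,0,0,0,0],[64,8,0,0,0,0],[66,8,0,0,0,0],[68,8,0,0,0,0],[70,8,0,0,0,0],[70,8,0,0,0,0],[70,8,0,0,0,0]]]'; python3 -c "
from h import *
cv2.imwrite('pics/s2.png',optics.get_image('side')[150:330,180:460])"
```

```text
clock: 4.95
ee_pos: [553.5, -105.4, 220.7]
tcp_rot: [-0.0, -0.063, 0.998, 0.0]
contact_force: [0.3, 0.1, -0.4]
width: -0.1
finger_force: 0.0
```

View pics/s2.png

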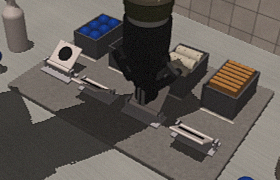

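Tag 3 is hidden behind the gripper. Back off, move across in front of tag 4 and look.

```bash
python3 -m creep '[[[-10,-1,0,0,0,0],[-30,-4,0,0,0,0],[-55,-6,0,0,0,0],[-70,-8,0,0,0,0],[-68,-38,0,0,0,0],[-63,-73,0,0,0,0],[-58,-113,0,0,0,0],[-58,-113,0,0,0,0],[-58,-113,0,0,0,0]]]'; python3 -c "
from h import *
cv2.imwrite('pics/s3.png',cv2.resize(optics.get_image('side')[150:330,180:460],None,fx=2.5,fy=2.5))"
```

```text
clock: 5.9
ee_pos: [494.7, -219.0, 220.6]
tcp_rot: [-0.0, -0.062, 0.998, 0.0]
contact_force: [0.4, 0.6, -0.1]
width: 0.1
finger_force: 0.0
```

View pics/s3.png

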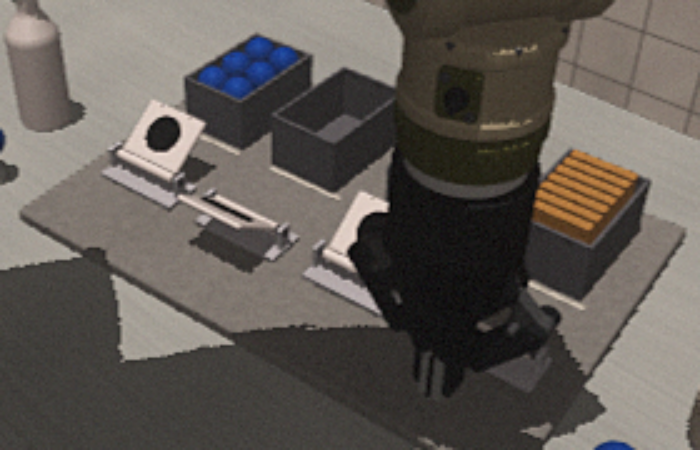

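Tag 3 (340,225 in the crop) now leans to its bin. Push tag 4 the same way, back off, lift and look.

```bash
python3 -m creep '[[[10,4,0,0,0,0],[15,5,0,0,0,0],[20,5,0,0,0,0],[24,6,0,0,0,0],[28,6,0,0,0,0],[32,7,0,0,0,0],[36,7,0,0,0,0],[40,8,0,0,0,0],[44,8,0,0,0,0],[48,9,0,0,0,0],[52,9,0,0,0,0],[55,10,0,0,0,0],[58,10,0,0,0,0],[61,10,0,0,0,0],[64,11,0,0,0,0],[66,11,0,0,0,0],[68,11,0,0,0,0],[70,11,0,0,0,0],[71,11,0,0,0,0],[71,11,0,0,0,0]]]'; python3 -m creep '[[[-10,-1,0,0,0,0],[-30,-4,0,0,0,0],[-55,-6,0,0,0,0],[-75,-8,0,0,0,0],[-75,-8,40,0,0,0],[-75,-8,80,0,0,0],[-100,-8,120,0,0,0],[-130,0,160,0,0,0],[-130,0,180,0,0,0],[-130,0,180,0,0,0],[-130,0,180,0,0,0],[-130,0,180,0,0,0]]]'; python3 -c "
from h import *
cv2.imwrite('pics/t4.png',cv2.resize(optics.get_image('top')[100:290,190:500],None,fx=2.5,fy=2.5)); cv2.imwrite('pics/s4.png',optics.get_image('side'))"
```

```text
clock: 7.95
ee_pos: [566.7, -207.5, 220.7]
tcp_rot: [0.0, -0.063, 0.998, -0.0]
contact_force: [-0.1, 0.2, -0.3]
width: 0.0
finger_force: 0.0
clock: 9.15
ee_pos: [436.2, -207.3, 399.3]
tcp_rot: [-0.001, -0.063, 0.998, 0.001]
contact_force: [0.1, 0.6, -0.6]
width: -0.2
finger_force: 0.0
```

View pics/t4.png

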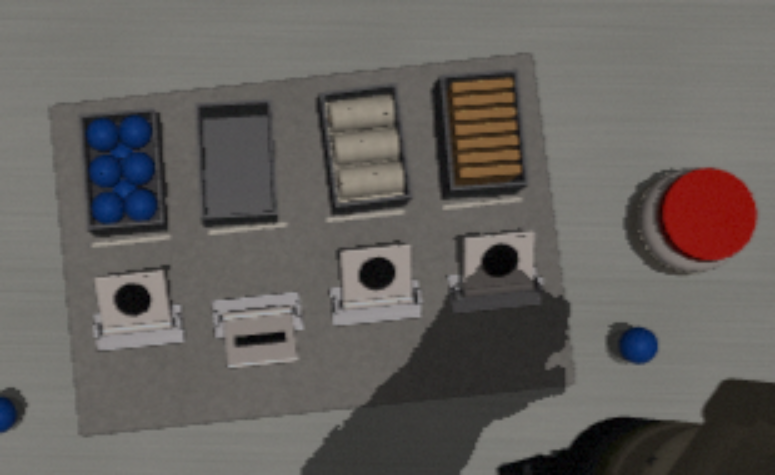

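View pics/s4.png

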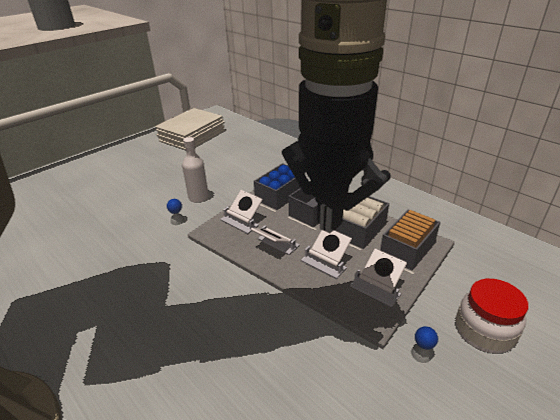

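Both views show discs at the three full bins (top crop 132,299; 377,273; 499,260) and the bar at the empty one (260,340). Bins and bystanders are undisturbed and the arm is clear.

```bash
python3 -c "
from bench import env
print(env.sign_off())"
```

```text
the job is handed in; nothing more can be done
None
```

I pushed over the two wrong tags (paper rolls and card packs); the last pictures before hand-in show the disc at all three full bins and the bar at the empty one, with nothing else visibly moved, and the job is handed in.

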